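Clamp the drill cassette in its holder

ROBOT

A 7-joint arm with a two-finger parallel gripper is mounted at the origin on the work surface. World frame = base frame: x ahead of the robot, y to its left, z up, the work surface at z = 0. Lengths are in m, angles in rad, forces in N, time in s.
With the tool pointing down it reaches from about 0.4 to 0.85 m from the base axis. Payload 10.4 kg.
Tool frame: the origin (TCP) lies on the centre line of the jaws, within the pads' length; the fingertips stand 25 mm ahead of it and the grasp point (between the pads) lies 6 mm ahead of it (nose_length is the distance from the TCP to the fingertips, in m); x points along the fingers, y is the direction in which the jaws open and shut, and the axes are right-handed (so a half turn about x gives the same grasp; the last joint's range is limited). The gripper opens to 85 mm and grips with 20 to 120 N. Pads are 22 mm wide; open, the fingers measure 114 mm over their backs; the gripper's body (76 mm by 85 mm) begins 54 mm behind the grasp point. The pads swing forward as they close: fully open they stand 13 mm farther back than shut.
Start: joints at [-1.168, 0.332, -0.065, 1.46, 0.022, 1.35, -0.088], TCP at [0.258, 0.569, 0.256] pointing down, gripper open.
Joint ranges: [-2.6, 2.6], [-0.5, 2.12], [-1.47, 1.34], [0.16, 2.42], [-1.27, 4.41], [0.06, 2.06], [-2.6, 2.6]. Speed limits (rad/s): [2.22, 2.22, 2.79, 2.79, 3.14, 3.14, 3.14].

INTERFACE

Orientations are given as a unit quaternion [x, y, z, w].
In Python, from rig import observe, snapshot, camera_params, sign_off, spot_in, silhouettes, nose_length gives the robot as it stands.
- The arm moves only by the tool jog_arm, never from a script. Its argument "moves" is a list that holds one entry, the list of rows, each a list of 5 numbers: the shift along the world's x, y, z in cm, then the turn about the world's z in degrees, then the gripper's target within -1 to 1 (shut at 1, half-way at 0, fully open at -1). In form: [[[dx, dy, dz, roll, fingers], ...]]. A call has 1 to 20 rows; each row is the pose to reach, as a shift and turn from the pose commanded when the call began; what a row does not reach only later rows make up. A row lasts 1/12 s, in which the tool goes at most 41.7 mm and 7.16 degrees, less where a joint would pass 70% of its speed; a pose out of reach is approached as far as the arm can. A call with a gripper value outside its range is refused whole. The fingers move at their own pace and stop on an object; the grip force is fixed at half the most. Time passes only in rows, so rows that repeat a pose let the fingers close. It gives the time, the measured TCP pose, the force and the opening at its end, in the units of the state.
- observe(): the state, without advancing time (a new reading comes with each control period).
- snapshot(name): name is "scene" or "top" or "wrist"; returns (picture, depth): 480x640x3 uint8, red, green, blue; 480x640 float32, m along the optical axis (not along the pixel's ray), 0 where there is no reading.
- camera_params(name): a dict with "K" (3x3 intrinsics, pixels), "rvec" (rotation vector, rad) and "tvec" (3), from world to camera coordinates, as OpenCV has them. Camera axes: x right, y down, z forward; pixel columns grow to the right and rows downward; lengths in m; the calibration is good to about 2 mm. A picture is of the moment at which its call begins: read the wrist's pose just before it. camera_params takes no time and is no camera call; for the wrist camera it gives the pose at the moment of the call.
- sign_off(): hands the job in, once; it reports no verdict.
Trained networks look in the newest picture that a camera, given by its name, has taken for a name from the list of things; names that differ only in an ending like _2 or _b are one class to them, and where a whole thing is asked for, a point or a joint stands for the part that bears it (a point fixed in the world has none). Each returns a list of dicts, best first, with "conf" (0 to 1); they miss things now and then, are a little off and sometimes report something else, mostly with a low value. They report only what shows in the picture. A call takes as long as a camera call. They do not tell look-alikes from the thing itself.
- spot_in(camera, query): "at" ([row, column] in pixels, amid what is visible of it).
- silhouettes(camera, query): "mask" (480x640 bool, what is visible of it) and "at" ([row, column] in pixels, amid what is visible of it).
The state is a dict: "t": time; "joints": joint angles; "joint_velocities": joint speeds; "tau": joint torques, N m; "ee_pos": TCP position; "eef_rot": TCP orientation; "wrist_force": force on the tool from outside, world axes, zero at the start; "torque": the same for the moment, N m; "finger_gap": finger opening in m.
Only numpy, scipy, OpenCV 4.12 (cv2) and the standard library are available. Lean on these libraries where they do the work, as an engineer would, in place of code of your own. Each camera call takes 0.05 s, during which the arm holds its last target.

TASK

Free the sliding jaw of the cassette holder by turning its clamp knob, bring the jaw up gently so that it pushes the drill cassette squarely home against the fixed stop and stays snug on it, then tighten the knob hard, by feel, so that the jaw is locked there, and let go. Leave the cassette flat on the holder, do not crush it, and leave the cup, the jar and the steel dish where they are.

Things in the scene. Friction and masses are not known exactly. Their poses are not given: they have to be found in the camera images.
- holder: Cassette holder fixed to the table, frame level. Origin: on the table under the base plate, an aluminium plate 14 mm thick, x -125 to 125, y -190 to 170 mm. A steel rail 40 mm wide (top 46 mm up) runs along y at x -60; the jaw's carriage rides on it. A low guide lip stands at x 115 to 123 mm, its top 30 mm up
- stop_face (a point): Centre of the fixed stop's inner face, at holder x 45, y 150 mm, 35 mm up; axes as the holder's, the face looks to -y. The stop is an upright aluminium plate 12 mm thick, 135 mm long along x, its top 55 mm above the table
- carriage (a joint): Carriage position along the holder's +y (towards the stop), m: 0 = fully open, 0.14 = end. Starts at 0 to 0.04; 0.105 with the cassette home. Jaw face at holder y -0.115 + this. With the knob free it slides at about 2 N (plus 15 N per m/s), 4 to 9 N more with the cassette; at the stop the push rises steeply. It can be slid by the knob. A tight knob brakes it
- jaw_face (a point): Centre of the jaw's flat pushing face, on the carriage, 35 mm above the table, looking to +y; axes as the holder's. The jaw is an aluminium plate 12 mm thick, holder x -32 to 93 mm, its top 54 mm up. The grey carriage block is 60 mm wide along y, its +y side flush with the jaw face, its sloping top up to 88 mm above the table
- knob_grip (a point): Grip point of the black clamp knob, on its axis. z: up and out along the axis, which leans 25 deg from vertical to the holder's -x; x: along the bar; y: across it. Bar 66 long, 16 thick, from 17 below to 13 mm above this point; round flange 48 mm wide, top 21 mm below. Lies at holder x -95 mm, 30 mm to -y of the jaw face, 107 mm above the table
- knob (a joint): Knob angle, rad; clockwise (seen from above) grows and tightens; stops at -0.7 and 2.2. At 1.5 the bar lies in the holder's x-z plane. Starts lightly to well tightened at 1.1 to 1.3. The hidden brake touches between -0.25 and 0.45, differently each run; past that the knob pushes back 0.1 N m per rad, held still too (turning friction adds 0.2). Hard tight: 0.11 N m, 1.1 rad past the touch, or more
- shoe: Brake shoe hidden inside the carriage under the knob (14 by 24 by 6 mm); it presses on the strip when the knob is tightened, about 40 N per rad past the touch. Its own frame's origin is on the knob's axis at the carriage's sloping face
- strip: Brake strip hidden inside the rail (14 mm wide, 330 mm long) on which the shoe presses; its height differs by up to 1.5 mm from run to run. Origin at its centre
- cassette: Loose drill cassette, a tray 120 (x) by 160 (y) by 50 mm high with blue walls, white deck, steel drills standing in it (up to 56 mm) and a ratchet in rubber cradles; 0.5 to 0.8 kg. Origin: centre of its underside, on the base plate. Starts 10 to 30 mm short of the stop and up to 3 degrees askew; home at holder y 70 mm
- cup: Bystander: small white plastic cup, 56 mm across, 45 mm high, on the table past the holder's +y end; origin at its underside
- jar: Bystander: amber glass jar, 60 mm across, 85 mm high, on the table to the -y side of the holder; origin at its underside
- dish: Bystander: shallow open steel dish 100 by 130 by 30 mm, on the table past the holder's +y end, behind the cup; origin at its underside
There are look-alikes about, which are no part of the job. Of the things like the cassette, leave any that is purple or red; of the rest the smaller one is meant.

How it is judged:
On the way:
1. the knob is loosened: the brake shoe no longer presses on the strip (contact force between shoe and strip below 1 N), for 0.2 s.
At the end, for the whole second after the job is handed in: The cassette lies flat (tilt under 0.03 rad) on the base plate at rest, within 2 mm of the fixed stop and square to it within 0.03 rad, the jaw within 2 mm of its other end, and the knob tight (brake shoe pressing with more than 40 N), the carriage still (contact force between shoe and strip above 40 N and y of cassette in the frame of holder between 0.068 and 0.072 m and y of jaw_face in the frame of cassette above -0.082 m and angle between the y axis of cassette and the y axis of holder, either way round below 0.03 rad and angle between cassette's own z axis and vertical below 0.03 rad and height (world z) of cassette below 0.017 m and linear speed of cassette below 0.005 m/s and velocity of joint carriage below 0.005 m/s); the robot touches nothing.
It fails at once if the cassette is tipped or lifted (angle between cassette's own z axis and vertical above 0.15 rad or height (world z) of cassette above 0.03 m).
It fails at once if the cassette is crushed: pressed by the jaw with more than 45 N (contact force between carriage and cassette above 45 N).
It fails at once if a bystander is moved by more than 20 mm (distance of any of cup, jar, dish from where it was at the start of the episode above 0.02 m).
It also fails if it takes over 61 s, if anything falls off the work surface, if the arm or the gripper's body presses on something with over 40 N, if the wrist force passes 120 N, or if a joint passes its speed limit or range.

## Working session

There is one attempt and no reset: what is moved stays moved. The work goes in short steps, Python scripts to look and compute and a tool call to move; the robot and the scene stay as the last step left them, time stands still between calls to the robot, and variables do not carry over. Pictures are saved under pics/ and viewed, and the job is handed in when it is done.

Besides the shell and the picture viewer there is one more tool, called after "Call:" by a JSON object that holds its "op" and its "data". jog_arm: Moves the arm, as the interface text tells. Its arguments: {"type":"object","properties":{"moves":{"type":"array","items":{"type":"array","items":{"type":"array","items":{"type":"number"}}}}},"required":["moves"]}

```bash
ls; mkdir -p pics; python3 - <<'E'
from rig import *
import cv2
s=observe();print(s)
for n in["scene","top"]:
    im,d=snapshot(n);cv2.imwrite(f"pics/{n}0.png",im[:,:,::-1]);print(n,camera_params(n))
E
```

```text
pics
{'t': 0.0, 'joints': array([-1.16761249,  0.33290447, -0.06469688,  1.46093289,  0.02159389,
        1.34987214, -0.08850283]), 'joint_velocities': array([-1.57636577e-03,  4.37380323e-04,  6.99616366e-05,  9.00669752e-04,
        9.18235098e-04,  1.61247144e-03, -1.02652126e-03]), 'tau': array([-2.05964943e-04, -6.25435925e+01,  4.93380195e-02, -3.91602266e+01,
        1.63752283e-02,  9.67935717e-03,  5.63409543e-06]), 'ee_pos': array([0.25801372, 0.56889701, 0.25549955]), 'eef_rot': array([ 0.14890273,  0.69122971, -0.14989326,  0.69105823]), 'wrist_force': array([-0.97108074, -0.42612986,  0.18232762]), 'torque': array([-0.01748104, -0.0271667 , -0.00521999]), 'finger_gap': 0.08582793310717986}
scene {'K': array([[470.77255929,   0.        , 319.68287054],
       [  0.        , 470.77255929, 234.47993916],
       [  0.        ,   0.        ,   1.        ]]), 'rvec': array([ 1.97229507,  1.29871777, -0.61226918]), 'tvec': array([-0.32870139, -0.18986629,  1.52932256])}
top {'K': array([[563.35259664,   0.        , 316.14618519],
       [  0.        , 563.35259664, 251.04526886],
       [  0.        ,   0.        ,   1.        ]]), 'rvec': array([ 2.1972203 , -2.19764965,  0.08774879]), 'tvec': array([0.12460811, 0.53739989, 1.33310329])}
```

View pics/scene0.png

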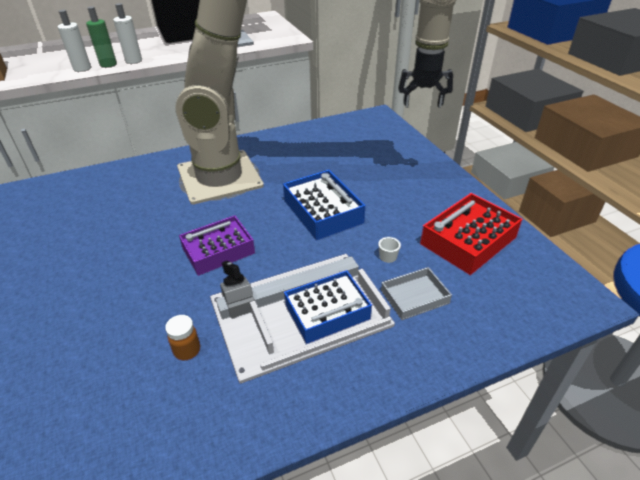

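View pics/top0.png

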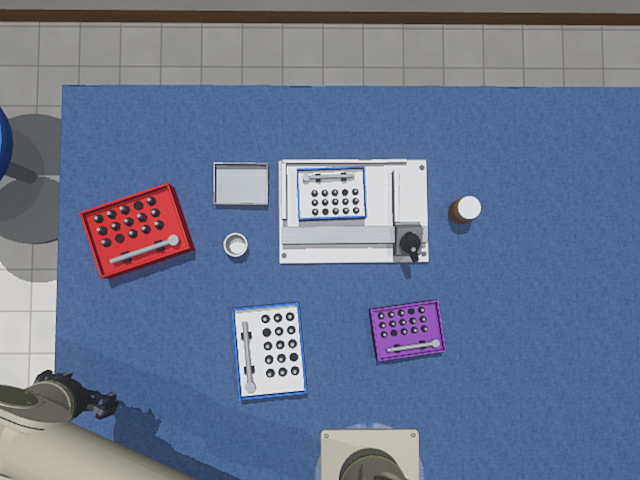

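```bash
cat > h.py <<'E'
from rig import *
import cv2,numpy as np
from scipy.spatial.transform import Rotation as R
def ray(cam,pts,z,P=None):
    P=P or camera_params(cam);Rm=cv2.Rodrigues(P['rvec'])[0];C=-Rm.T@P['tvec']
    u=cv2.undistortPoints(np.float64(pts).reshape(-1,1,2),P['K'],None).reshape(-1,2)
    d=np.c_[u,np.ones(len(u))]@Rm; return C+d*((z-C[2])/d[:,2])[:,None]
def cloud(cam,d,mask=None,P=None):
    P=P or camera_params(cam);Rm=cv2.Rodrigues(P['rvec'])[0]
    m=(d>0) if mask is None else (d>0)&mask
    v,u=np.nonzero(m);z=d[m];K=P['K']
    p=np.c_[(u-K[0,2])/K[0,0]*z,(v-K[1,2])/K[1,1]*z,z]
    return (p-P['tvec'])@Rm,u,v
def proj(cam,pts,P=None):
    P=P or camera_params(cam);return cv2.projectPoints(np.float64(pts).reshape(-1,1,3),P['rvec'],P['tvec'],P['K'],None)[0].reshape(-1,2)
E
python3 - <<'E'
from h import *
s=observe();print(R.from_quat(s['eef_rot']).as_matrix().round(3)); print(nose_length() if callable(nose_length) else nose_length)
im,d=snapshot("top")
for q in["holder","cassette","knob","carriage","jar","cup","dish"]:
    for r in silhouettes("top",q):
        m=r['mask'];p,u,v=cloud("top",d,m)
        print(q,round(r['conf'],2),np.round(r['at']),m.sum(),np.median(p,0).round(3),p.min(0).round(3),p.max(0).round(3))
        if q=="holder" and r['conf']>.5: np.save("hm.npy",m)
p,u,v=cloud("top",d)
# base plate level
k=(p[:,0]>.3)&(p[:,0]<.75)&(abs(p[:,1])<.35)&(p[:,2]>.008)&(p[:,2]<.02)
print(k.sum(),np.median(p[k],0)); 
c,_,_=cv2.minAreaRect(p[k][:,:2].astype(np.float32)),0,0
print(c)
np.save("top_d.npy",d)
cv2.imwrite("pics/crop.png",cv2.resize(im[140:280,260:500,::-1],None,fx=3,fy=3,interpolation=cv2.INTER_CUBIC))
E
```

```text
[[-0.     0.413  0.911]
 [-0.001  0.911 -0.413]
 [-1.    -0.001  0.   ]]
0.025
holder 0.63 [221. 373.] 11710 [ 0.603 -0.006  0.016] [ 0.507 -0.146 -0.006] [0.766 0.214 0.135]
cassette 0.87 [199. 329.] 3624 [0.669 0.088 0.049] [0.608 0.003 0.01 ] [0.733 0.17  0.077]
cassette 0.85 [233. 137.] 7167 [0.581 0.542 0.046] [ 0.473  0.416 -0.008] [0.7   0.668 0.08 ]
cassette 0.72 [332. 408.] 3776 [ 0.351 -0.088  0.035] [ 0.28  -0.186 -0.008] [ 0.421 -0.001  0.062]
cassette 0.59 [351. 272.] 6356 [0.304 0.234 0.045] [ 0.195  0.146 -0.004] [0.415 0.322 0.077]
carriage 0.74 [234. 401.] 1396 [ 0.573 -0.074  0.072] [ 0.507 -0.131  0.01 ] [ 0.724 -0.056  0.135]
carriage 0.4 [248. 413.] 394 [ 0.546 -0.086  0.108] [ 0.507 -0.115  0.065] [ 0.572 -0.067  0.135]
jar 0.74 [211. 462.] 718 [ 0.629 -0.216  0.082] [ 0.603 -0.277 -0.003] [ 0.666 -0.195  0.092]
cup 0.96 [245. 233.] 441 [0.552 0.318 0.011] [ 0.524  0.287 -0.006] [0.576 0.347 0.052]
cup 0.15 [196. 330.] 3768 [0.669 0.088 0.049] [0.607 0.001 0.005] [0.745 0.173 0.077]
dish 0.88 [184. 240.] 2379 [0.7   0.306 0.003] [ 0.647  0.239 -0.007] [0.748 0.369 0.037]
7405 [ 0.62692803 -0.00610334  0.01352254]
((0.5261979103088379, 0.0008034110069274902), (0.6958709359169006, 0.44748860597610474), 89.96977996826172)
```

View pics/crop.png

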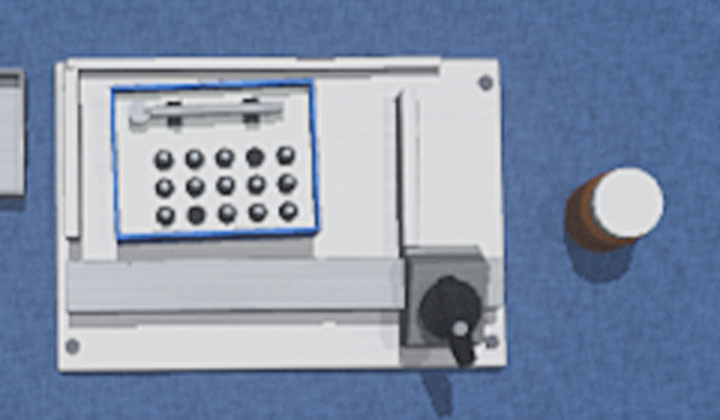

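```bash
python3 - <<'E'
from h import *
im,d=snapshot("top")
g=cv2.cvtColor(im,cv2.COLOR_RGB2GRAY).astype(float)
sat=im.max(2).astype(float)-im.min(2)
# plate is unsaturated, cloth is blue: subpixel crossing of saturation
def edges(line_pts,dirn):
    out=[]
    for c in line_pts:
        t=np.arange(-8,8,.1);q=np.array(c)+t[:,None]*np.array(dirn)
        s=cv2.remap(sat.astype(np.float32),q[:,0].astype(np.float32),q[:,1].astype(np.float32),cv2.INTER_LINEAR)[:,0]
        k=np.argmax(np.gradient(s)) # going outward saturation rises
        out.append(q[k])
    return np.array(out)
E={'bot':edges([(u,263.5) for u in range(300,388,4)],(0,1)),
'top':edges([(u,160) for u in range(300,400,4)],(0,-1)),
'right':edges([(427.5,v) for v in range(170,225,4)],(1,0)),
'left':edges([(279,v) for v in range(172,255,4)],(-1,0))}
zz={'bot':.014,'top':.014,'right':.014,'left':.014}
L={}
for k,e in E.items():
    w=ray("top",e,.012)[:,:2]
    vx,vy,x,y=cv2.fitLine(w.astype(np.float32),cv2.DIST_HUBER,0,.001,.001).ravel();L[k]=(np.array([vx,vy]),np.array([x,y]))
    print(k,np.degrees(np.arctan2(vy,vx)),x,y, w.std(0))
def X(a,b):
    A=np.c_[L[a][0],-L[b][0]];t=np.linalg.solve(A,L[b][1]-L[a][1]);return L[a][1]+t[0]*L[a][0]
c={a+b:X(a,b) for a in('bot','top') for b in('left','right')};print(c)
print(np.linalg.norm(c['botleft']-c['botright']),np.linalg.norm(c['botleft']-c['topleft']))
p,u,v=cloud("top",d)
k=(u>395)&(u<430)&(v>225)&(v<270)&(p[:,2]>.09)
q=p[k];print(k.sum())
for a in q[np.argsort(q[:,2])][::6]:print(a.round(3),end=' ')
E
```

```text
bot -89.10331 0.50942194 0.06137956 [0.00115499 0.0609704 ]
top -89.821266 0.7622067 0.04585665 [0.00598197 0.07013627]
right 0.7255212 0.66471714 -0.14364395 [0.03941409 0.00080375]
left 1.1773263 0.63403803 0.21557839 [0.0587301  0.00138439]
{'botleft': array([0.5070494 , 0.21296862], dtype=float32), 'botright': array([ 0.512661 , -0.1455695], dtype=float32), 'topleft': array([0.76166904, 0.21820134], dtype=float32), 'topright': array([ 0.76279396, -0.14240195], dtype=float32)}
0.35858205 0.25467342
307
[ 0.569 -0.076  0.09 ] [ 0.544 -0.078  0.09 ] [ 0.553 -0.067  0.09 ] [ 0.553 -0.071  0.091] [ 0.56  -0.078  0.092] [ 0.544 -0.08   0.092] [ 0.555 -0.101  0.093] [ 0.565 -0.098  0.093] [ 0.562 -0.075  0.094] [ 0.515 -0.089  0.094] [ 0.569 -0.1    0.096] [ 0.55  -0.079  0.098] [ 0.535 -0.083  0.1  ] [ 0.512 -0.091  0.104] [ 0.507 -0.091  0.105] [ 0.518 -0.102  0.106] [ 0.516 -0.1    0.107] [ 0.518 -0.093  0.108] [ 0.536 -0.082  0.109] [ 0.516 -0.095  0.11 ] [ 0.574 -0.082  0.11 ] [ 0.523 -0.097  0.111] [ 0.572 -0.084  0.111] [ 0.52  -0.088  0.112] [ 0.525 -0.09   0.112] [ 0.529 -0.087  0.113] [ 0.567 -0.074  0.114] [ 0.529 -0.083  0.115] [ 0.531 -0.085  0.116] [ 0.529 -0.089  0.116] [ 0.54  -0.08   0.117] [ 0.571 -0.08   0.117] [ 0.54  -0.096  0.118] [ 0.54  -0.084  0.119] [ 0.529 -0.093  0.119] [ 0.542 -0.086  0.12 ] [ 0.54  -0.088  0.121] [ 0.558 -0.075  0.121] [ 0.555 -0.075  0.122] [ 0.549 -0.084  0.123] [ 0.535 -0.092  0.123] [ 0.566 -0.075  0.124] [ 0.557 -0.09   0.125] [ 0.557 -0.085  0.126] [ 0.551 -0.09   0.126] [ 0.555 -0.079  0.126] [ 0.557 -0.079  0.127] [ 0.566 -0.087  0.128] [ 0.555 -0.076  0.129] [ 0.557 -0.076  0.13 ] [ 0.559 -0.078  0.131] [ 0.565 -0.084  0.133]
```

Call:
{"op": "jog_arm", "data": {"moves": [[[1.5,-3.3,0,-6.9,-1],[3,-6.6,0,-13.8,-1],[4.5,-9.9,0,-20.7,-1],[6,-13.2,0,-27.6,-1],[7.5,-16.5,0,-34.5,-1],[9,-19.8,0,-41.4,-1],[10.5,-23.1,0,-48.3,-1],[12,-26.4,0,-55.2,-1],[13.5,-29.7,0,-62.1,-1],[15,-33,0,-69,-1],[16.5,-36.3,0,-75.9,-1],[18,-39.6,0,-82.8,-1],[19.5,-42.9,0,-89.7,-1],[21,-46.2,0,-96.6,-1],[22.5,-49.5,0,-103.5,-1],[24,-52.8,0,-110.4,-1],[25.5,-56.1,0,-117.3,-1],[27,-59.4,0,-124.2,-1],[28,-62.7,0,-131.1,-1],[28.5,-65.4,0,-138,-1]]]}}

```text
t: 2.22
ee_pos: [0.5438, -0.0875, 0.2566]
eef_rot: [0.699, 0.105, -0.699, 0.106]
wrist_force: [0.3, -0.1, -0.6]
finger_gap: 0.0852
```

```bash
python3 - <<'E'
from h import *
s=observe();print(s['t'],s['ee_pos'],s['joints'].round(2),R.from_quat(s['eef_rot']).as_matrix().round(3))
P=camera_params("wrist");im,d=snapshot("wrist");cv2.imwrite("pics/w1.png",im[:,:,::-1]);np.savez("w1.npz",d=d,**P)
im,d=snapshot("top");cv2.imwrite("pics/t1.png",im[:,:,::-1])
Rm=cv2.Rodrigues(P['rvec'])[0];print(-Rm.T@P['tvec'],Rm[2],P['K'])
E
```

```text
2.2167 [ 0.54382063 -0.08747376  0.25657431] [-0.48  0.18  0.63  1.69 -0.11  1.31 -1.1 ] [[ 0.001  0.296 -0.955]
 [-0.001 -0.955 -0.296]
 [-1.     0.001 -0.001]]
[ 0.61491952 -0.06423623  0.37372527] [-0.27987445 -0.08820513 -0.95597602] [[418.93779948   0.         313.60534516]
 [  0.         418.93779948 243.15957034]
 [  0.           0.           1.        ]]
```

View pics/w1.png

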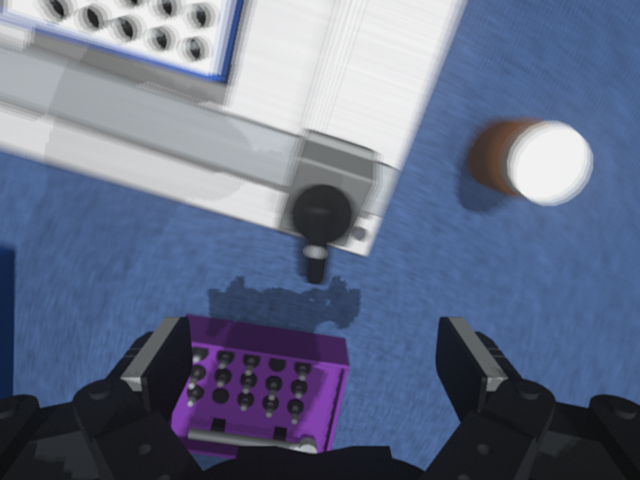

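```bash
python3 - <<'E'
from h import *
s=observe();print(s['joint_velocities'].round(3))
P=camera_params("wrist");im,d=snapshot("wrist");cv2.imwrite("pics/w2.png",im[:,:,::-1])
p,u,v=cloud("wrist",d,None,P)
# knob black points
rgb=im[v,u].astype(int)
k=(abs(p[:,0]-.54)<.06)&(abs(p[:,1]+.085)<.05)&(p[:,2]>.06)&(rgb.max(1)<75)
q=p[k];print(k.sum(),q.min(0),q.max(0))
# knob frame estimate: holder yaw 0.95deg
yaw=np.radians(.95);H=R.from_euler('z',yaw).as_matrix()
axis=H@np.array([-np.sin(np.radians(25)),0,np.cos(np.radians(25))])
O=np.array([.636,.0458,0])
ex=H@np.array([np.cos(np.radians(25)),0,np.sin(np.radians(25))]);ey=H[:,1]
G=O+H@np.array([-.095,-.115+.015-.03,.107]);print("G guess c=.015",G)
l=(q-G)@np.c_[ex,ey,axis]
b=l[l[:,2]>-.010]
print(len(b),b.min(0),b.max(0))
# bar dir in plane; top face only
vx,vy,x,y=cv2.fitLine(b[:,:2].astype(np.float32),cv2.DIST_HUBER,0,.001,.001).ravel();print(np.degrees(np.arctan2(vy,vx)),x,y)
r=cv2.minAreaRect(b[:,:2].astype(np.float32));print(r)
print(np.histogram(l[:,2],np.arange(-.04,.03,.005)))
for c in np.arange(-.035,.04,.01):
    m=b[abs(b[:,0]-c)<.005]
    if len(m):print(round(c,3),len(m),m[:,1].mean().round(4),m[:,1].min().round(4),m[:,1].max().round(4),np.median(m[:,2]).round(4))
for qy in ["carriage","knob","jaw_face"]:
    for r in silhouettes("wrist",qy):
        print(qy,r['conf'],r['at'],r['mask'].sum())
E
```

```text
[-0.042 -0.024 -0.074  0.02  -0.002  0.005  0.062]
34324 [ 0.50761518 -0.13499659  0.06055103] [ 0.5756197  -0.03500319  0.31983345]
G guess c=.015 [ 0.54316844 -0.08575722  0.107     ]
32645 [-0.03336387 -0.04966634 -0.00996876] [0.1132715  0.05110872 0.18911889]
-66.285065 0.09465028 -0.0014474634
((0.0496317520737648, 0.008618704974651337), (0.09806523472070694, 0.1477663666009903), 69.13847351074219)
(array([  32,   14,  127, 1076,  275,  155,  140,  150,  153,  205, 1616,
          3,    0,    0]), array([-4.00000000e-02, -3.50000000e-02, -3.00000000e-02, -2.50000000e-02,
       -2.00000000e-02, -1.50000000e-02, -1.00000000e-02, -5.00000000e-03,
       -2.08166817e-17,  5.00000000e-03,  1.00000000e-02,  1.50000000e-02,
        2.00000000e-02,  2.50000000e-02,  3.00000000e-02]))
-0.035 36 -0.0058 -0.013 -0.0006 0.0134
-0.025 227 -0.0069 -0.0147 0.0016 0.0134
-0.015 286 -0.0053 -0.0136 0.0048 0.0133
-0.005 157 -0.0051 -0.0112 0.007 0.0124
0.005 317 -0.0007 -0.0089 0.0101 0.013
0.015 363 0.0023 -0.0062 0.0122 0.0132
0.025 853 0.0054 -0.0037 0.0135 0.0082
0.035 44 0.0144 0.0001 0.0352 0.0078
carriage 0.64 [178.9, 317.0] 11725
carriage 0.27 [27.7, 144.6] 13125
knob 0.69 [217.2, 310.5] 4238
jaw_face 0.68 [177.4, 319.3] 11587
```

```bash
python3 - <<'E'
import cv2
i=cv2.imread("pics/w2.png");cv2.imwrite("pics/w2c.png",cv2.resize(i[80:320,180:440],None,fx=2.5,fy=2.5,interpolation=cv2.INTER_CUBIC))
E
```

```text
(no output)
```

View pics/w2c.png

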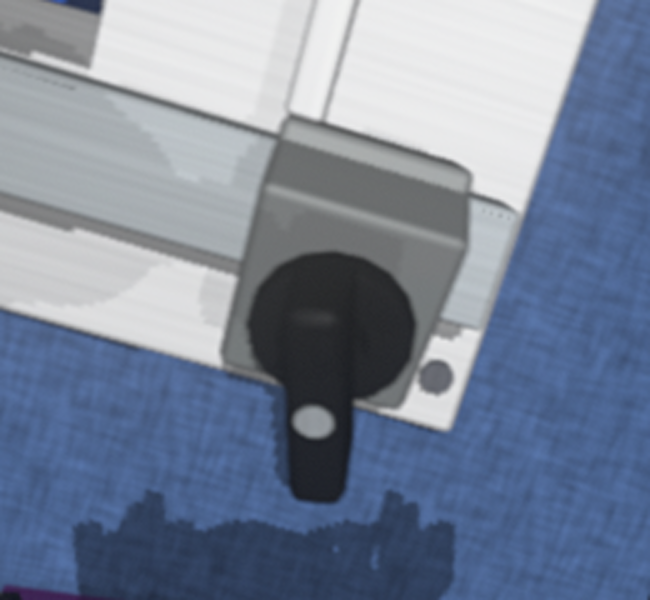

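```bash
python3 - <<'E'
from h import *
s=observe();print(s['ee_pos'])
P=camera_params("wrist");im,d=snapshot("wrist")
p,u,v=cloud("wrist",d,None,P)
rgb=im[v,u].astype(int)
yaw=np.radians(.95);H=R.from_euler('z',yaw).as_matrix()
a=np.radians(25)
F=np.c_[H@[np.cos(a),0,np.sin(a)],H[:,1],H@[-np.sin(a),0,np.cos(a)]]
G=np.array([.5432,-.0858,.107]);l=(p-G)@F
k=(abs(l[:,2]-.013)<.0025)&(abs(l[:,0])<.04)&(abs(l[:,1])<.03)&(rgb.max(1)<120)
b=l[k];r=cv2.minAreaRect(b[:,:2].astype(np.float32));print(len(b),r)
k2=(abs(l[:,2]+.021)<.004)&(np.hypot(l[:,0],l[:,1])<.03)&(rgb.max(1)<120);f=l[k2];print("flange",f.min(0),f.max(0),f.mean(0))
c,sz,ang=r
print("world centre at grip",G+F@np.array([c[0],c[1],0]))
# rail block edges: carriage jaw face y: sample pts z .08-.09?
m=(p[:,2]>.03)&(p[:,2]<.058)&(p[:,0]>.61)&(p[:,0]<.72)&(p[:,1]<-.02)&(p[:,1]>-.12)
q=p[m];hq=(q-[.636,.0458,0])@H;print("jaw pts y",np.percentile(hq[:,1],[2,50,98]),np.percentile(hq[:,0],[1,99]))
E
```

```text
[ 0.54315088 -0.08358879  0.25627796]
1630 ((-0.002215821295976639, -0.0014307843521237373), (0.06602752208709717, 0.015294124372303486), 14.390172004699707)
flange [-0.025275   -0.02532653 -0.02495657] [ 0.02102311  0.02207834 -0.01725882] [ 0.00064751 -0.00256964 -0.02064656]
world centre at grip [ 0.54121578 -0.08726388  0.10606355]
jaw pts y [-0.11410084 -0.10838611 -0.10256923] [-0.02690877  0.05465252]
```

Call:
{"op": "jog_arm", "data": {"moves": [[[-0.1,-0.1,-3,0,-1],[-0.2,-0.2,-6,0,-1],[-0.3,-0.3,-9,0,-1],[-0.3,-0.3,-11,0,-1],[-0.3,-0.3,-12,0,-1],[-0.3,-0.3,-13,0,-1],[-0.3,-0.3,-13,0,-1],[-0.3,-0.3,-13,0,-1],[-0.3,-0.3,-13,0,-1]]]}}

```text
t: 3.32
ee_pos: [0.541, -0.0877, 0.1276]
eef_rot: [0.699, 0.108, -0.698, 0.108]
wrist_force: [-0.6, -0.7, -0.5]
finger_gap: 0.0851
```

```bash
python3 - <<'E'
from h import *
s=observe();print(s['ee_pos'],s['wrist_force'])
im,d=snapshot("wrist");cv2.imwrite("pics/w3.png",im[:,:,::-1])
E
```

```text
[ 0.54099179 -0.08769865  0.12760594] [-0.56000855 -0.7043868  -0.48137637]
```

View pics/w3.png

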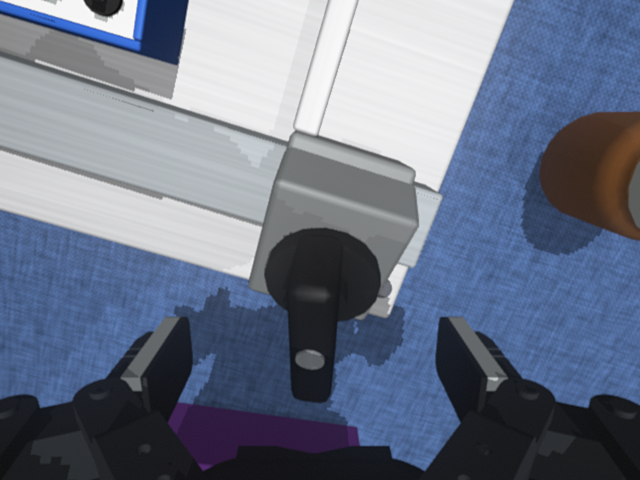

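Call:
{"op": "jog_arm", "data": {"moves": [[[-0.1,0.05,-0.2,0,0],[-0.1,0.05,-0.2,0,0.5],[-0.1,0.05,-0.2,0,1],[-0.1,0.05,-0.2,0,1],[-0.1,0.05,-0.2,0,1],[-0.1,0.05,-0.2,0,1],[-0.1,0.05,-0.2,0,1],[-0.1,0.05,-0.2,0,1],[-0.1,0.05,-0.2,0,1]]]}}

```text
t: 4.12
ee_pos: [0.5395, -0.0881, 0.1247]
eef_rot: [0.699, 0.108, -0.699, 0.108]
wrist_force: [-0.5, -3.2, 4.9]
finger_gap: 0.0156
```

```bash
python3 - <<'E'
from h import *
s=observe();print(s['ee_pos'],s['wrist_force'],s['torque'],s['joint_velocities'].round(3))
im,d=snapshot("wrist");cv2.imwrite("pics/w4.png",im[:,:,::-1])
E
```

```text
[ 0.539456   -0.08807833  0.12471905] [-0.52230337 -3.15205577  4.94934375] [-1.54354869 -0.22803448 -0.30784974] [-0.    -0.001  0.001  0.001  0.     0.     0.001]
```

View pics/w4.png

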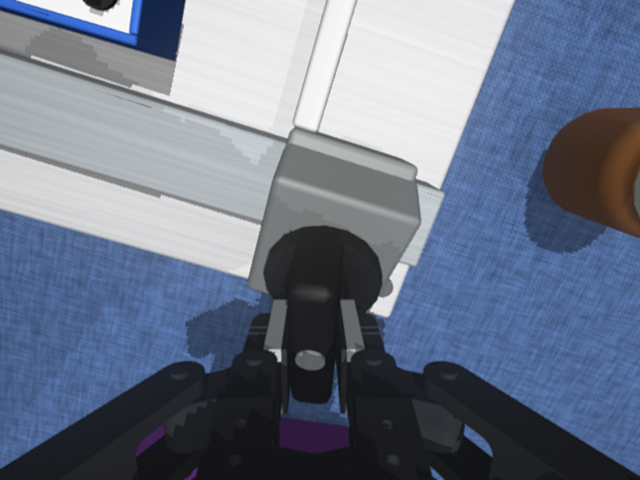

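Call:
{"op": "jog_arm", "data": {"moves": [[[0,0,0,4,1],[0,0,0,8,1],[0,0,0,12,1],[0,0,0,16,1],[0,0,0,20,1],[0,0,0,24,1],[0,0,0,28,1],[0,0,0,30,1],[0,0,0,30,1],[0,0,0,30,1]]]}}

```text
t: 5.0
ee_pos: [0.5389, -0.0893, 0.1259]
eef_rot: [-0.647, -0.284, 0.647, -0.285]
wrist_force: [-12.3, -4.5, 22.5]
finger_gap: 0.0159
```

```bash
cat > look.py <<'E'
import sys
from h import *
s=observe();print(s['t'],s['ee_pos'],s['wrist_force'],s['torque'],s['joints'].round(2),s['finger_gap'])
m=R.from_quat(s['eef_rot']).as_matrix();print("yaw bar",np.degrees(np.arctan2(-m[1,2],-m[0,2])),"tilt",m[:,0].round(4))
im,d=snapshot("wrist");cv2.imwrite(f"pics/{sys.argv[1]}.png",im[:,:,::-1])
E
python3 look.py w5
```

```text
5.0 [ 0.53888014 -0.08925629  0.12591057] [-12.26848605  -4.52723281  22.45975022] [-2.6934667   1.57663836 -0.74536432] [-0.37  0.29  0.52  1.85 -0.17  1.04 -0.52] 0.015910928696597458
yaw bar 47.48064254070444 tilt [ 2.0e-04 -1.2e-03 -1.0e+00]
```

View pics/w5.png

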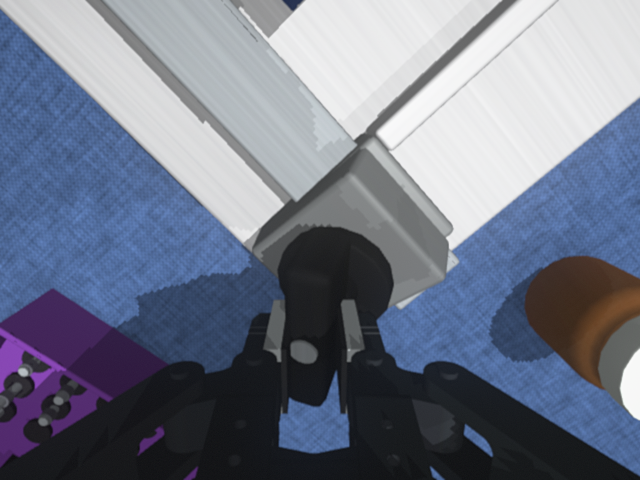

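Call:
{"op": "jog_arm", "data": {"moves": [[[0,0,0,0,0.5],[0,0,0,0,0.5],[0,0,0,5,0.5],[0,0,0,10,0.5],[0,0,0,15,0.45],[0,0,0,20,0.45],[0,0,0,25,0.45],[0,0,0,30,0.4],[0,0,0,35,0.4],[0,0,0,40,0.4],[0,0,0,40,0.4]]]}}

```text
t: 5.97
ee_pos: [0.54, -0.0879, 0.1251]
eef_rot: [0.51, 0.49, -0.509, 0.491]
wrist_force: [2.6, -3.9, 5.5]
finger_gap: 0.0254
```

```bash
python3 look.py w6
```

```text
5.9667 [ 0.54004658 -0.08785775  0.12511236] [ 2.59113802 -3.94849559  5.48105117] [-0.94837036 -0.5403243  -0.16705606] [-0.28  0.28  0.41  1.84 -0.13  1.04  0.15] 0.025439245815971734
yaw bar 87.88784697059042 tilt [ 2.4e-03 -3.0e-04 -1.0e+00]
```

View pics/w6.png

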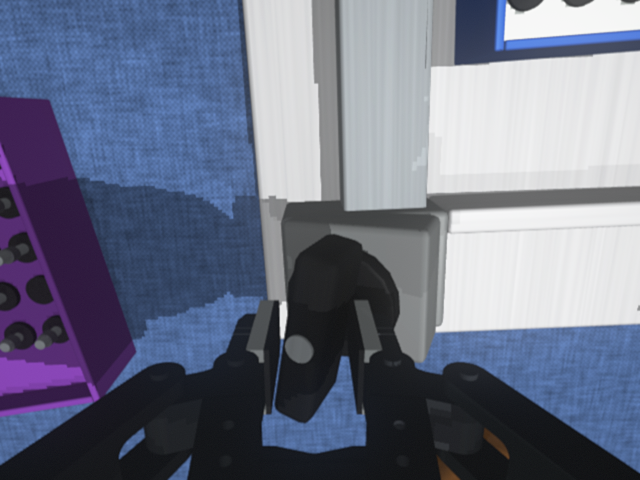

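Call:
{"op": "jog_arm", "data": {"moves": [[[0,0,0,5,0.4],[0,0,0,10,0.4],[0,0,0,15,0.4],[0,0,0,20,0.4],[0,0,0,25,0.4],[0,0,0,30,0.4],[0,0,0,34,0.4],[0,0,0,38,0.4],[0,0,0,38,0.4]]]}}

```text
t: 6.77
ee_pos: [0.5393, -0.0869, 0.1248]
eef_rot: [0.322, 0.63, -0.321, 0.63]
wrist_force: [-2.1, -0.9, 6.6]
finger_gap: 0.0256
```

```bash
python3 look.py w7
```

```text
6.7667 [ 0.53926401 -0.08694504  0.1248229 ] [-2.08910098 -0.9216384   6.62593208] [-0.31220466  0.25814461 -0.18841687] [-0.19  0.28  0.31  1.84 -0.1   1.04  0.78] 0.02559018168085235
yaw bar 125.85614138616401 tilt [ 4.e-04  9.e-04 -1.e+00]
```

View pics/w7.png

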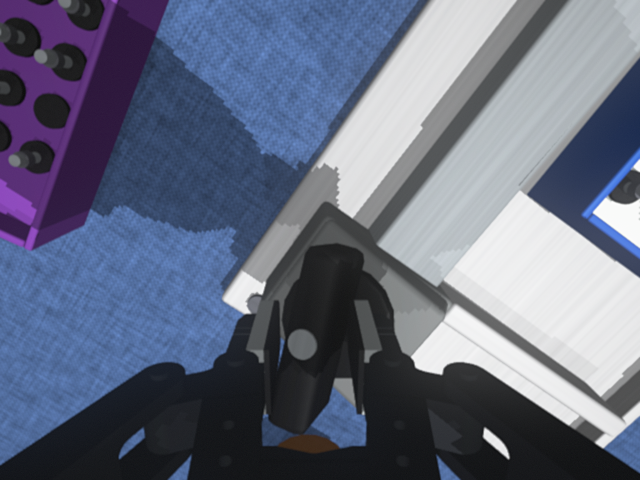

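Call:
{"op": "jog_arm", "data": {"moves": [[[0,0,0,0,0.4],[0,0,0,-4,0.5],[0,0,0,-8,0.6],[0,0,0,-8,0.8],[0,0,0,-8,1],[0,0,0,-8,1],[0,0,0,-8,1],[0,0,0,-8,1]]]}}

```text
t: 7.48
ee_pos: [0.5397, -0.0865, 0.1254]
eef_rot: [0.367, 0.605, -0.365, 0.605]
wrist_force: [-4.2, -0.1, 11.4]
finger_gap: 0.0196
```

```bash
python3 look.py w8
```

```text
7.4833 [ 0.53965381 -0.08651967  0.12538935] [-4.16834889 -0.10869752 11.40525746] [0.45383944 0.01927842 0.22021448] [-0.21  0.28  0.33  1.84 -0.11  1.04  0.65] 0.019596110675737414
yaw bar 117.64859162170355 tilt [ 0.0014  0.0014 -1.    ]
```

View pics/w8.png

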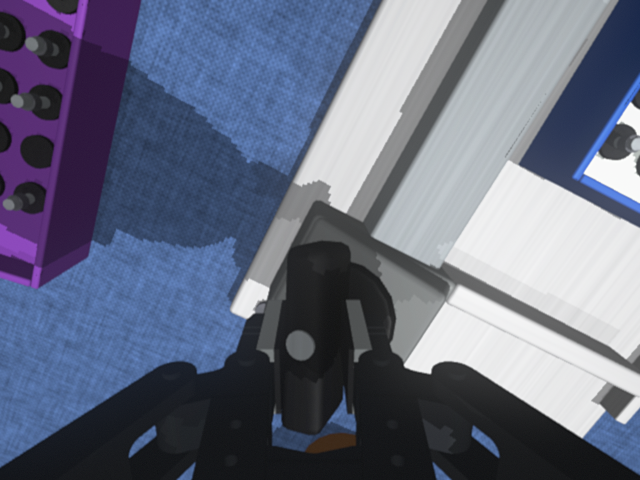

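Call:
{"op": "jog_arm", "data": {"moves": [[[0,0.3,0,0,1],[0,0.8,0,0,1],[0,1.4,0,0,1],[0,2,0,0,1],[0,2.6,0,0,1],[-0.1,3.2,0,0,1],[-0.1,3.8,0,0,1],[-0.1,4.4,0,0,1],[-0.1,4.8,0,0,1],[-0.1,5,0,0,1],[-0.1,5,0,0,1]]]}}

```text
t: 8.45
ee_pos: [0.5391, -0.0359, 0.1254]
eef_rot: [0.367, 0.605, -0.365, 0.606]
wrist_force: [-1.6, 0.3, 9.6]
finger_gap: 0.0201
```

```bash
cat > meas.py <<'E'
import sys
from h import *
s=observe();print(s['t'],s['ee_pos'].round(4),s['wrist_force'].round(1),s['torque'].round(2))
im,d=snapshot("top");cv2.imwrite(f"pics/{sys.argv[1]}.png",cv2.resize(im[140:280,260:500,::-1],None,fx=3,fy=3,interpolation=cv2.INTER_CUBIC))
r=silhouettes("top","cassette")
for q in r:
    if abs(q['at'][0]-199)<25 and 280<q['at'][1]<380:
        m=q['mask'];p,u,v=cloud("top",d,m);k=(p[:,2]>.04)&(p[:,2]<.07)
        yaw=np.radians(.95);H=R.from_euler('z',yaw).as_matrix();h=(p[k]-[.636,.0458,0])@H
        c=cv2.minAreaRect(h[:,:2].astype(np.float32));print("cassette holder",c)
        break
E
python3 meas.py t2; python3 look.py w9
```

```text
8.45 [ 0.5391 -0.0359  0.1254] [-1.6  0.3  9.6] [ 0.74 -0.49  0.26]
cassette holder ((0.03537019342184067, 0.042894862592220306), (0.1215851679444313, 0.1599084734916687), 1.1506950855255127)
8.55 [ 0.53909714 -0.03594693  0.12542598] [-1.71299671  0.75242211 10.16010731] [ 0.71900865 -0.57385423  0.28644121] [-0.28  0.26  0.3   1.86 -0.09  1.03  0.54] 0.019923417407541444
yaw bar 117.68611798730264 tilt [ 0.0024  0.0019 -1.    ]
```

View pics/t2.png

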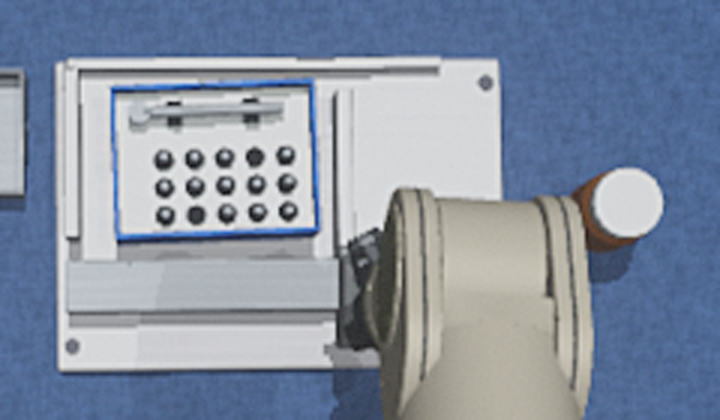

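View pics/w9.png

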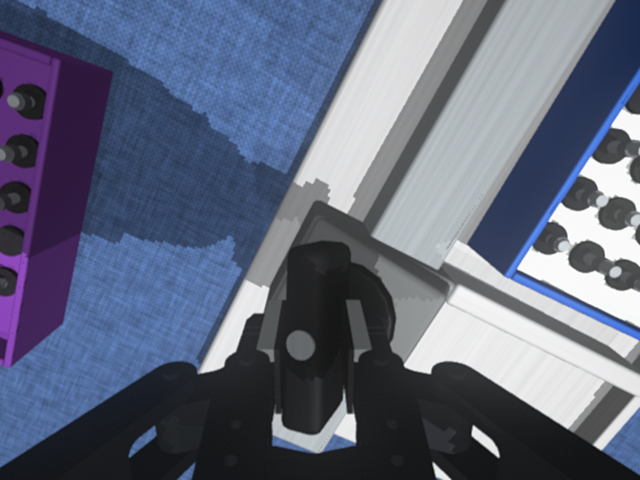

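Call:
{"op": "jog_arm", "data": {"moves": [[[0,0.3,0,0,1],[0,0.7,0,0,1],[0,1,0,0,1],[0,1.2,0,0,1],[0,1.4,0,0,1],[0,1.6,0,0,1],[0,1.8,0,0,1],[0,2,0,0,1],[0,2.2,0,0,1],[0,2.4,0,0,1],[0,2.6,0,0,1],[-0.1,2.8,0,0,1],[-0.1,3,0,0,1],[-0.1,3.2,0,0,1],[-0.1,3.4,0,0,1],[-0.1,3.5,0,0,1]]]}}

```text
t: 9.93
ee_pos: [0.5386, -0.0026, 0.1255]
eef_rot: [0.367, 0.604, -0.366, 0.606]
wrist_force: [2.3, -5.3, 5.3]
finger_gap: 0.0197
```

```bash
python3 meas.py t3
```

```text
9.9333 [ 0.5386 -0.0026  0.1255] [ 2.3 -5.3  5.3] [-0.65 -1.41  0.23]
cassette holder ((0.037505194544792175, 0.06014429032802582), (0.15957817435264587, 0.12072627991437912), 89.63389587402344)
```

View pics/t3.png

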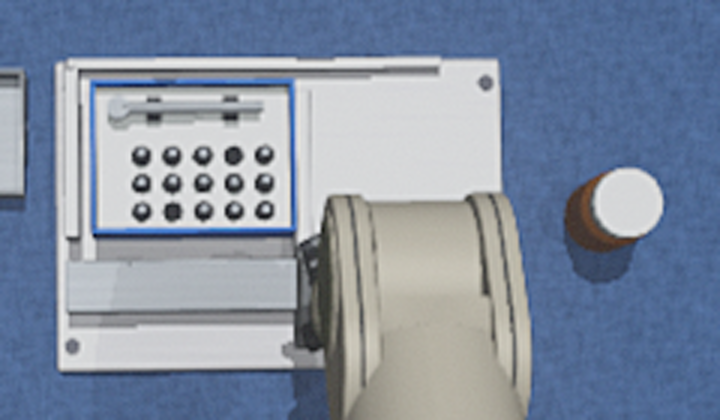

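Call:
{"op": "jog_arm", "data": {"moves": [[[0,0.15,0,0,1],[0,0.3,0,0,1],[0,0.4,0,0,1],[0,0.5,0,0,1],[0,0.6,0,0,1],[0,0.65,0,0,1],[0,0.65,0,0,1]]]}}

```text
t: 10.62
ee_pos: [0.5386, 0.0039, 0.1255]
eef_rot: [0.367, 0.604, -0.366, 0.606]
wrist_force: [2.3, -4.8, 6.5]
finger_gap: 0.0198
```

Call:
{"op": "jog_arm", "data": {"moves": [[[0,0.05,0,0,1],[0,0.1,0,0,1],[0,0.1,0,0,1]]]}}

```text
t: 10.87
ee_pos: [0.5386, 0.0048, 0.1254]
eef_rot: [0.367, 0.604, -0.366, 0.606]
wrist_force: [2.3, -6.0, 5.3]
finger_gap: 0.0198
```

```bash
python3 meas.py t4
```

```text
10.8667 [0.5386 0.0048 0.1254] [ 2.3 -6.   5.3] [-0.58 -1.35  0.28]
cassette holder ((0.03741483762860298, 0.06704382598400116), (0.15951547026634216, 0.12073176354169846), 89.48150634765625)
```

Call:
{"op": "jog_arm", "data": {"moves": [[[0,0.05,0,0,1],[0,0.1,0,0,1],[0,0.1,0,0,1]]]}}

```text
t: 11.22
ee_pos: [0.5385, 0.0058, 0.1254]
eef_rot: [0.367, 0.604, -0.366, 0.606]
wrist_force: [2.1, -5.1, 6.6]
finger_gap: 0.0198
```

Call:
{"op": "jog_arm", "data": {"moves": [[[0,0.05,0,0,1],[0,0.1,0,0,1],[0,0.1,0,0,1]]]}}

```text
t: 11.47
ee_pos: [0.5386, 0.0064, 0.1254]
eef_rot: [0.367, 0.604, -0.366, 0.606]
wrist_force: [2.4, -6.9, 7.2]
finger_gap: 0.0201
```

Call:
{"op": "jog_arm", "data": {"moves": [[[0,0.05,0,0,1],[0,0.05,0,0,1]]]}}

```text
t: 11.63
ee_pos: [0.5386, 0.0065, 0.1254]
eef_rot: [0.367, 0.603, -0.366, 0.606]
wrist_force: [1.9, -7.4, 7.3]
finger_gap: 0.0199
```

Call:
{"op": "jog_arm", "data": {"moves": [[[0,0.05,0,0,1],[0,0.05,0,0,1]]]}}

```text
t: 11.8
ee_pos: [0.5386, 0.0066, 0.1254]
eef_rot: [0.367, 0.603, -0.366, 0.606]
wrist_force: [2.6, -9.3, 7.0]
finger_gap: 0.0199
```

Call:
{"op": "jog_arm", "data": {"moves": [[[0,0.1,0,0,1],[0,0.1,0,0,1],[0,0.1,0,0,1]]]}}

```text
t: 12.05
ee_pos: [0.5386, 0.0067, 0.1254]
eef_rot: [0.367, 0.603, -0.367, 0.606]
wrist_force: [1.7, -12.6, 6.0]
finger_gap: 0.0201
```

```bash
python3 meas.py t5; python3 look.py w10
```

```text
12.05 [0.5386 0.0067 0.1254] [  1.7 -12.6   6. ] [-2.07 -1.34  0.37]
cassette holder ((0.037040453404188156, 0.06858064979314804), (0.1605343371629715, 0.12031538039445877), 89.96635437011719)
12.15 [0.53854841 0.00663861 0.12543682] [  2.27554915 -12.08170272   6.69543525] [-2.06809569 -1.3199483   0.29410268] [-0.34  0.26  0.28  1.86 -0.08  1.03  0.45] 0.01993047134163483
yaw bar 117.49415855907793 tilt [ 0.0036 -0.0022 -1.    ]
```

View pics/t5.png

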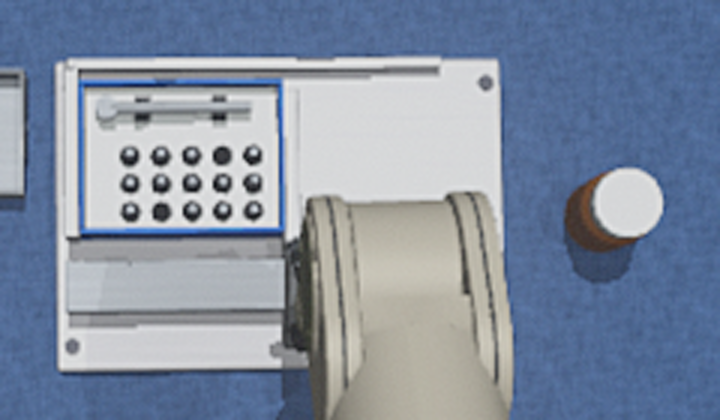

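View pics/w10.png

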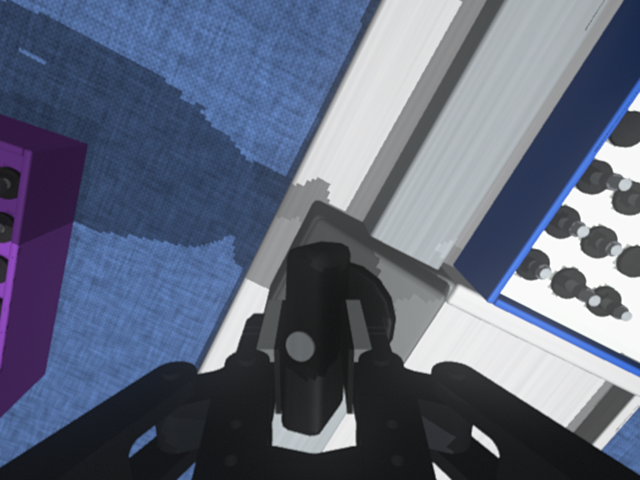

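Call:
{"op": "jog_arm", "data": {"moves": [[[0,0,0,-4,1],[0,0,0,-8,1],[0,0,0,-12,1],[0,0,0,-12,1]]]}}

```text
t: 12.53
ee_pos: [0.5386, 0.0076, 0.1258]
eef_rot: [0.43, 0.561, -0.428, 0.563]
wrist_force: [0.4, -10.2, 10.5]
finger_gap: 0.0199
```

Call:
{"op": "jog_arm", "data": {"moves": [[[0,0,0,-4,1],[0,0,0,-8,1],[0,0,0,-12,1],[0,0,0,-12,1]]]}}

```text
t: 12.87
ee_pos: [0.5389, 0.0079, 0.1263]
eef_rot: [0.486, 0.513, -0.484, 0.515]
wrist_force: [-0.8, -7.8, 15.8]
finger_gap: 0.0196
```

```bash
python3 look.py w11
```

```text
12.8667 [0.53887862 0.00793792 0.12633376] [-0.81394052 -7.83946534 15.77605595] [-1.44283093 -0.82759131  0.26306024] [-0.39  0.26  0.34  1.86 -0.1   1.03  0.04] 0.019638183759548383
yaw bar 93.3021650220019 tilt [ 4.5e-03 -6.0e-04 -1.0e+00]
```

View pics/w11.png

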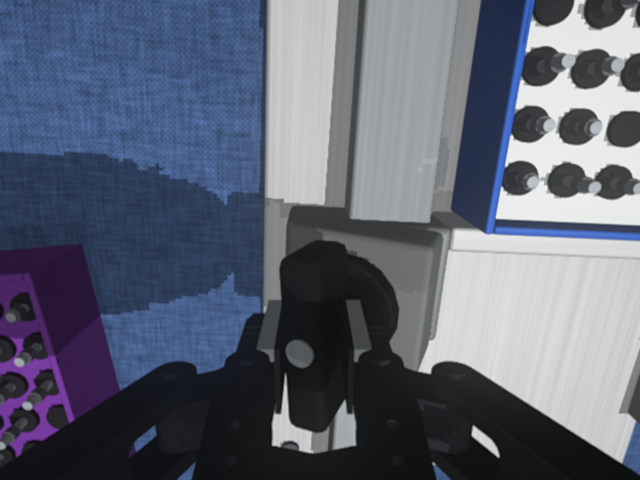

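Call:
{"op": "jog_arm", "data": {"moves": [[[0,0.1,0,-4,1],[0,0.1,0,-8,1],[0,0.1,0,-12,1],[0,0.1,0,-16,1],[0,0.1,0,-16,1]]]}}

```text
t: 13.33
ee_pos: [0.5393, 0.0083, 0.1271]
eef_rot: [0.554, 0.44, -0.551, 0.443]
wrist_force: [-3.1, -10.1, 21.8]
finger_gap: 0.0195
```

Call:
{"op": "jog_arm", "data": {"moves": [[[0,0,0,-4,1],[0,0,0,-8,1],[0,0,0,-12,1],[0,0,0,-16,1],[0,0,0,-16,1]]]}}

```text
t: 13.75
ee_pos: [0.5398, 0.008, 0.1276]
eef_rot: [0.61, 0.359, -0.607, 0.362]
wrist_force: [-2.7, -10.0, 24.5]
finger_gap: 0.0195
```

```bash
python3 look.py w12
```

```text
13.75 [0.53980861 0.00804952 0.12755447] [ -2.67163853 -10.0147158   24.50844089] [-2.43286539 -0.40867765  0.18028767] [-0.46  0.26  0.41  1.86 -0.12  1.03 -0.5 ] 0.019492848785006504
yaw bar 61.2583944070583 tilt [ 0.0066 -0.0012 -1.    ]
```

View pics/w12.png

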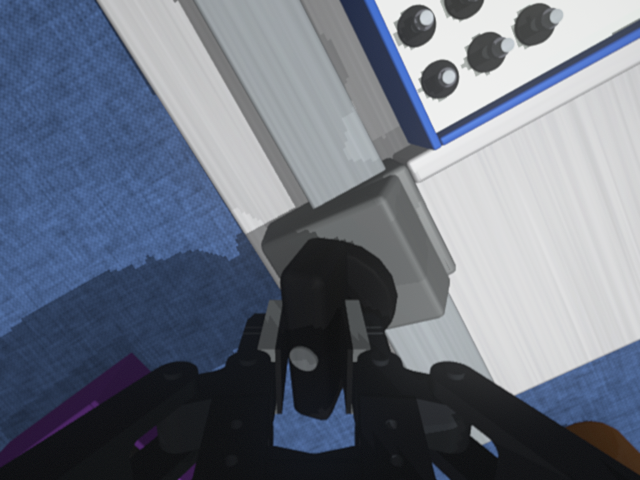

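Call:
{"op": "jog_arm", "data": {"moves": [[[0,0,0.1,-4,1],[0,0,0.1,-8,1],[0,0,0.1,-12,1],[0,0,0.1,-16,1],[0,0,0.1,-16,1]]]}}

```text
t: 14.22
ee_pos: [0.5398, 0.0074, 0.1283]
eef_rot: [0.655, 0.27, -0.651, 0.274]
wrist_force: [-1.8, -12.2, 22.2]
finger_gap: 0.0177
```

Call:
{"op": "jog_arm", "data": {"moves": [[[0,0,0,-4,1],[0,0,0,-8,1],[0,0,0,-12,1],[0,0,0,-16,1],[0,0,0,-16,1]]]}}

```text
t: 14.63
ee_pos: [0.5399, 0.0069, 0.1283]
eef_rot: [0.686, 0.177, -0.682, 0.18]
wrist_force: [-0.8, -14.1, 22.2]
finger_gap: 0.0165
```

```bash
python3 look.py w13
```

```text
14.6333 [0.5398585  0.00688254 0.12825814] [ -0.77092376 -14.1443213   22.16270225] [-3.45221278 -0.66169557  0.06489873] [-0.53  0.27  0.49  1.87 -0.14  1.04 -1.04] 0.016498689649236606
yaw bar 29.20754904801038 tilt [ 0.0066 -0.0028 -1.    ]
```

View pics/w13.png

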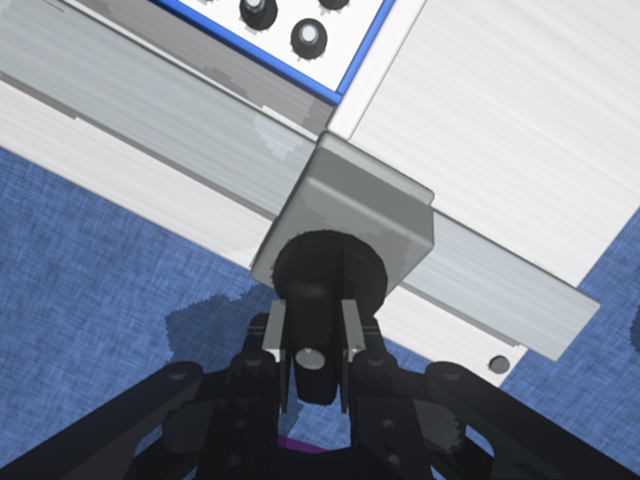

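Call:
{"op": "jog_arm", "data": {"moves": [[[0,0,0.1,-4,1],[0,0,0.1,-8,1],[0,0,0.1,-12,1],[0,0,0.1,-16,1],[0,0,0.1,-20,1],[0,0,0.1,-20,1]]]}}

```text
t: 15.18
ee_pos: [0.5392, 0.006, 0.1281]
eef_rot: [0.706, 0.055, -0.703, 0.058]
wrist_force: [3.8, -16.5, 11.1]
finger_gap: 0.0149
```

Call:
{"op": "jog_arm", "data": {"moves": [[[0,0,0,-4,1],[0,0,0,-8,1],[0,0,0,-12,1],[0,0,0,-16,1],[0,0,0,-20,1],[0,0,0,-24,1],[0,0,0,-24,1]]]}}

```text
t: 15.77
ee_pos: [0.5394, 0.006, 0.1275]
eef_rot: [0.703, -0.092, -0.699, -0.09]
wrist_force: [8.8, -19.9, 1.8]
finger_gap: 0.0148
```

```bash
python3 look.py w14;python3 meas.py t6
```

```text
15.7667 [0.53937011 0.00595482 0.12746648] [  8.79006593 -19.87439167   1.81753737] [-2.98840016 -2.31683251  0.77689001] [-0.63  0.28  0.61  1.87 -0.18  1.04 -1.77] 0.014793273694777571
yaw bar -14.798746688349173 tilt [ 0.0056 -0.0046 -1.    ]
15.8167 [0.5394 0.0059 0.1275] [  7.9 -18.7   2.2] [-2.93 -2.27  0.69]
cassette holder ((0.0372224859893322, 0.0695696547627449), (0.16065536439418793, 0.12116765230894089), 89.66155242919922)
```

View pics/w14.png

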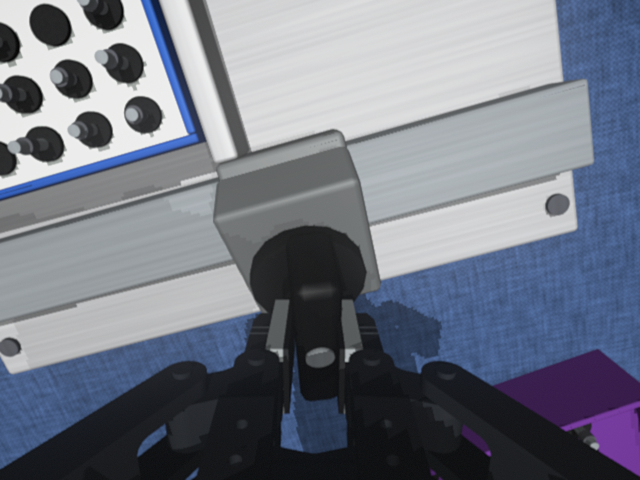

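Call:
{"op": "jog_arm", "data": {"moves": [[[0,-0.1,0,0,1],[0,-0.2,0,0,1],[0,-0.25,0,0,1],[0,-0.25,0,0,1]]]}}

```text
t: 16.25
ee_pos: [0.5394, 0.0057, 0.1275]
eef_rot: [0.703, -0.089, -0.699, -0.089]
wrist_force: [8.0, -11.5, 2.2]
finger_gap: 0.0145
```

```bash
python3 look.py w15;python3 meas.py t7
```

```text
16.25 [0.53936848 0.00567975 0.1274736 ] [  7.96412109 -11.4881746    2.22037099] [-1.31117246 -2.27009777  0.68467597] [-0.63  0.28  0.61  1.87 -0.19  1.04 -1.76] 0.014464770921498343
yaw bar -14.46312067145256 tilt [ 0.0055 -0.0018 -1.    ]
16.3 [0.5394 0.0057 0.1275] [  8.1 -11.2   2.8] [-1.32 -2.29  0.69]
cassette holder ((0.03718850761651993, 0.06892001628875732), (0.15991555154323578, 0.1201849952340126), 89.56854248046875)
```

Call:
{"op": "jog_arm", "data": {"moves": [[[0,-0.1,0,0,0.5],[0,-0.2,0,0,0],[0,-0.2,0,0,-0.5],[0,-0.2,0,0,-1],[0,-0.2,0,0,-1],[0,-0.2,0,0,-1],[0,-0.2,0.5,0,-1],[0,-0.2,2,0,-1],[0,-0.2,5,0,-1],[0,-0.2,8,0,-1],[0,-0.2,11,0,-1],[0,-0.2,13,0,-1],[0,-0.2,13,0,-1],[0,-0.2,13,0,-1]]]}}

```text
t: 17.57
ee_pos: [0.5376, 0.0058, 0.2575]
eef_rot: [0.702, -0.088, -0.701, -0.089]
wrist_force: [0.1, -0.6, 0.3]
finger_gap: 0.0854
```

```bash
python3 look.py w16; python3 - <<'E'
from h import *
P=camera_params("wrist");im,d=snapshot("wrist")
p,u,v=cloud("wrist",d,None,P);rgb=im[v,u].astype(int)
yaw=np.radians(.95);H=R.from_euler('z',yaw).as_matrix();a=np.radians(25)
F=np.c_[H@[np.cos(a),0,np.sin(a)],H[:,1],H@[-np.sin(a),0,np.cos(a)]]
G=np.array([.5412-.0015,.0052,.106]);l=(p-G)@F
k=(abs(l[:,2]-.013)<.003)&(abs(l[:,0])<.045)&(abs(l[:,1])<.035)&(rgb.max(1)<120)
b=l[k];r=cv2.minAreaRect(b[:,:2].astype(np.float32));print(len(b),r)
print((G+F@[r[0][0],r[0][1],0]).round(4))
vx,vy,x,y=cv2.fitLine(b[:,:2].astype(np.float32),cv2.DIST_HUBER,0,.001,.001).ravel();ph=np.arctan(vy/vx);print("phi deg",np.degrees(ph),"theta",1.5-ph)
E
```

```text
17.5667 [0.53762711 0.00582144 0.25753776] [ 0.13750599 -0.64439421  0.28918346] [-0.01875219  0.00760384 -0.01849786] [-0.67  0.14  0.64  1.72 -0.09  1.3  -1.84] 0.08542464766438367
yaw bar -14.389983307092011 tilt [ 2.2e-03  9.0e-04 -1.0e+00]
1723 ((0.0005059037357568741, 0.0009090863168239594), (0.01568807102739811, 0.0664190798997879), 77.33782196044922)
[0.5401 0.0061 0.1062]
phi deg -12.620873 theta 1.7202758
```

View pics/w16.png

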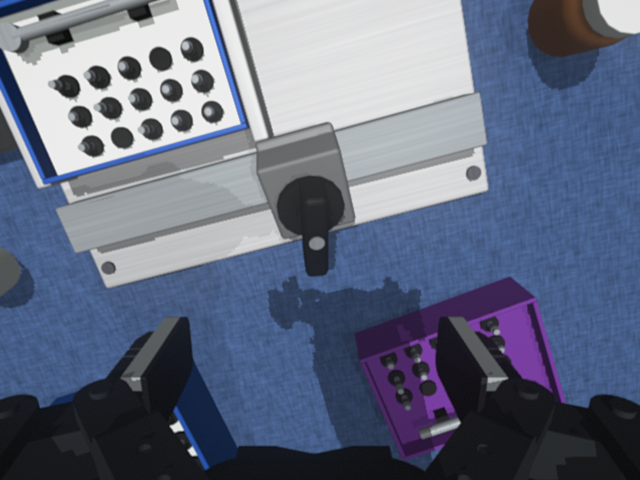

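Call:
{"op": "jog_arm", "data": {"moves": [[[1,3,1,3,-1],[2,6,2,6,-1],[2,8,3,9,-1],[2,9,3,12,-1],[2,9,3,14,-1],[2,9,3,14,-1],[2,9,3,14,-1],[2,9,3,14,-1]]]}}

```text
t: 18.33
ee_pos: [0.5569, 0.095, 0.2858]
eef_rot: [-0.707, 0.003, 0.707, 0.003]
wrist_force: [0.6, 0.3, 0.4]
finger_gap: 0.0855
```

```bash
python3 look.py w17; python3 - <<'E'
from h import *
P=camera_params("wrist");im,d=snapshot("wrist");p,u,v=cloud("wrist",d,None,P)
H=R.from_euler('z',np.radians(.95)).as_matrix();h=(p-[.636,.0458,0])@H
for x0 in (-.01,.02,.05,.08):
    k=(abs(h[:,0]-x0)<.004)&(h[:,2]>.035)
    q=h[k];o=np.argsort(q[:,1])
    y=q[o,1];z=q[o,2]
    bins=np.arange(-.03,.18,.003)
    print(x0,[(round(b,3),round(float(np.median(z[(y>=b)&(y<b+.003)])),3)) for b in bins if ((y>=b)&(y<b+.003)).sum()>2 and (b<.0 or b>.14)])
E
```

```text
18.3333 [0.5568724  0.09504401 0.28584703] [0.61966131 0.29701173 0.38130443] [-0.00338488  0.0405856   0.00417852] [-0.74  0.19  0.56  1.61 -0.1   1.37 -1.74] 0.0855290961378026
yaw bar -0.5110161174166639 tilt [-9.e-04 -6.e-04 -1.e+00]
-0.01 [(np.float64(-0.021), 0.054), (np.float64(-0.018), 0.054), (np.float64(-0.015), 0.054), (np.float64(-0.012), 0.054), (np.float64(-0.009), 0.063), (np.float64(-0.006), 0.053), (np.float64(-0.003), 0.048), (np.float64(-0.0), 0.047), (np.float64(0.141), 0.048), (np.float64(0.144), 0.048), (np.float64(0.147), 0.062), (np.float64(0.15), 0.064), (np.float64(0.153), 0.054), (np.float64(0.156), 0.054), (np.float64(0.159), 0.054), (np.float64(0.162), 0.054)]
0.02 [(np.float64(-0.021), 0.053), (np.float64(-0.018), 0.054), (np.float64(-0.015), 0.054), (np.float64(-0.012), 0.054), (np.float64(-0.009), 0.064), (np.float64(-0.006), 0.052), (np.float64(-0.003), 0.047), (np.float64(-0.0), 0.047), (np.float64(0.141), 0.047), (np.float64(0.144), 0.05), (np.float64(0.147), 0.063), (np.float64(0.15), 0.063), (np.float64(0.153), 0.055), (np.float64(0.156), 0.055), (np.float64(0.159), 0.054), (np.float64(0.162), 0.054)]
0.05 [(np.float64(-0.024), 0.052), (np.float64(-0.021), 0.053), (np.float64(-0.018), 0.054), (np.float64(-0.015), 0.054), (np.float64(-0.012), 0.053), (np.float64(-0.009), 0.063), (np.float64(-0.006), 0.051), (np.float64(-0.003), 0.048), (np.float64(-0.0), 0.048), (np.float64(0.141), 0.048), (np.float64(0.144), 0.052), (np.float64(0.147), 0.063), (np.float64(0.15), 0.063), (np.float64(0.153), 0.055), (np.float64(0.156), 0.055), (np.float64(0.159), 0.054), (np.float64(0.162), 0.054)]
0.08 [(np.float64(-0.006), 0.048), (np.float64(-0.003), 0.047), (np.float64(-0.0), 0.047), (np.float64(0.141), 0.048), (np.float64(0.144), 0.048), (np.float64(0.147), 0.063), (np.float64(0.15), 0.056), (np.float64(0.153), 0.054), (np.float64(0.156), 0.054), (np.float64(0.159), 0.054)]
```

View pics/w17.png

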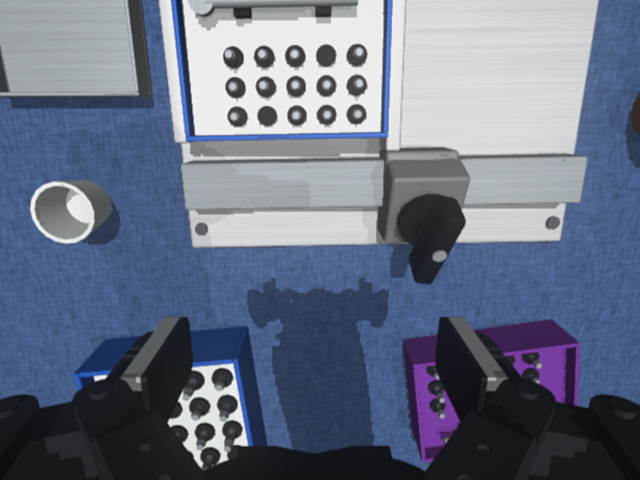

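```bash
python3 -c "
from rig import *
s=observe();print(s['joint_velocities'].round(3),s['wrist_force']);print(sign_off())"
```

```text
[-0.001  0.001 -0.001 -0.004  0.001 -0.001  0.003] [ 0.19030788 -0.09747184  0.25528199]
the job is handed in; nothing more can be done
None
```

I loosened the clamp knob, slid the jaw up until the cassette was home against the stop, tightened the knob, let go and handed the job in at about 18 s of the 61 s allowed. `sign_off` gives no verdict, so the result rests on my own checks.

- **Loosening:** I turned the knob from about 1.25 rad to about -0.5 rad. The jaw then slid with almost no force, so the brake was free.
- **Seating the cassette:** The push was about 5 to 7 N on the way and rose to about 12 N at the stop. It peaked at about 20 N at the wrist while I tightened, well below the 45 N crush limit.
- **Tightening:** The last wrist picture put the knob at 1.72 rad. That is at least 1.27 rad past any possible touch point, or about 50 N or more on the shoe. I judged tightness mainly from this angle, because the wrist torque reading was too noisy to show the tightening torque clearly.
- **Final picture:** The cassette showed no visible gap to the stop or the jaw and sat square along its length. The cup, dish and jar were never approached. The arm stood clear, with wrist force near 0 N.
- **Small disagreement:** The top camera put the cassette at y 68.6 to 69.6 mm, about 1 mm short of the nominal 70 mm. My estimate of the jaw's travel came out about 2 mm past its nominal home position. Both are within the roughly 2 mm calibration error.

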